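# Refit the bearing stack on a stirrer spindle

## Task

On the lab bench, refit the stirrer spindle that stands upright in the blue-footed servicing stand: put the ball bearing on the shaft, then the shorter of the two spacer sleeves on top of it, and press the two down gently until the stiff collar under them is fully home. Then slide the slotted retaining plate all the way across the shaft above the spacer, let go, and leave the other things on the bench where they are.

Things in the scene. Friction and masses are not known exactly. Their poses are not given: they have to be found in the camera images.
- stand: Servicing stand, fixed to the bench: blue foot 170 x 90 x 14 mm, steel spindle upright in it. Origin on the bench under the shaft's axis, z up; the retaining plate's slide is on its +x side. The height is adjustable: all above the foot (shaft, shoulder, collar, plate, slide) is clamped as one piece up to 12 mm higher or lower than the nominal heights given here; this is not measured.
- axis (a point): Fixed to the stand's foot: on the shaft's axis at the nominal height of its top, 96 mm above the bench. The shaft is 14 mm in diameter; its top 7 mm is a cone, 9 mm wide at the tip. From 16 mm below the home collar up, 22 mm all round the axis is free when the plate is drawn back.
- seat (a point): Fixed to the stand's foot: on the axis, 46 mm above the bench, nominal height of the collar's top when home. The black collar (25 mm wide, 6 mm thick) carries the stack; it moves stiffly down the shaft (about 8 N of drag, no spring), starts with its top 6 to 12 mm above home, and is home against a solid shoulder. Press slowly: 30 N harms the bearing.
- keeper (a joint): Retaining plate, m slid towards the shaft (along the stand's -x): 0 drawn back (tips 30 mm from the axis), 0.042 fully across, at its stop. Steel, 5 mm thick, 18 mm slot that straddles the shaft, 3 N drag. Underside at nominal 78 mm: 2 mm above the right stack when fully home; otherwise it runs into the spacer's side.
- slide (a point): Fixed to the stand's foot: where the centre of the top of the retaining plate's upright tab is with the plate drawn back: 68 mm from the shaft's axis along the stand's x, nominal height 107 mm. The tab moves from here along the stand's -x with the plate. Tab: 16 mm along the stand's x, 12 mm along its y, rising 24 mm above the 36 mm wide plate, so pinch it there.
- bearing: Ball bearing, steel ring with a dark seal: 36 mm outside diameter, 16 mm bore, 14 mm tall, 70 g. Lies flat on the bench; origin at the centre of its underside, z along its bore.
- spacer: The shorter spacer sleeve, plain aluminium: 28 mm outside diameter, 16 mm bore, 16 mm tall. Stands on the bench; origin at the centre of its underside.
- long_spacer: The longer spacer sleeve, of another machine: same as the spacer but 26 mm tall. Not wanted; leave alone.
- flask: Bystander: conical glass flask, 76 mm wide, 122 mm tall with its yellow stopper. Origin at the centre of its underside.
- bosshead: Bystander: blue boss-head clamp lying on the bench, about 60 x 60 x 28 mm. Origin at its underside.
- jar: Bystander: amber glass jar, 52 mm wide, 70 mm tall.
- screwdriver: Bystander: screwdriver lying on the bench.
- wrench: Bystander: wrench lying on the bench.

How it is judged (in metres and radians):
On the way, in this order (a step that is already met when the one before it is completed fails the run):
1. the bearing is on the shaft, lying on the collar (horizontal distance between bearing and axis below 0.003 m and height (world z) of bearing below 0.073 m and angle between bearing's own z axis and vertical below 0.12 rad), for 0.2 s.
2. the short spacer is on the shaft, lying on the bearing (horizontal distance between spacer and axis below 0.003 m and z of spacer in the frame of bearing between 0.012 and 0.016 m), for 0.2 s.
3. the retaining plate is fully across the shaft (value of joint keeper above 0.038 m), for 0.2 s.
At the end, for the whole second after the job is handed in: Bearing on the shaft, underside under 61.5 mm above the bench; short spacer lying on it (undersides 12 to 16 mm apart); both within 3 mm of the axis, upright within 0.12 rad and at rest; retaining plate across the shaft above them (joint over 0.038 m) (all of step 2 and horizontal distance between bearing and axis below 0.003 m and height (world z) of bearing below 0.0615 m and angle between each of bearing, spacer's own z axis and vertical below 0.12 rad and value of joint keeper above 0.038 m and linear speed of each of spacer, bearing below 0.02 m/s); the robot touches nothing.
It fails at once if the bearing or the spacer is pushed against the spindle, collar or retaining plate with more than 30 N (contact force between any of bearing, spacer and stand above 30 N).
It fails at once if a bystander is moved by more than 30 mm (distance of any of long_spacer, flask, bosshead, jar, screwdriver, wrench from where it was at the start of the episode above 0.03 m).
It also fails if it takes over 72 s, if anything falls off the work surface, if the arm or the gripper's body presses on something with over 40 N, if the wrist force passes 120 N, or if a joint passes its speed limit or range.

## Robot

A 6-joint arm with a two-finger parallel gripper is mounted at the origin on the work surface. World frame = base frame: x ahead of the robot, y to its left, z up, the work surface at z = 0. Lengths are in mm, angles in rad, forces in N, time in s.
With the tool pointing down it reaches from about 350 to 975 mm from the base axis. Payload 7.1 kg.
Tool frame: the origin (TCP) lies midway between the tips of the shut fingers; the grasp point (between the pads) lies 19 mm behind it (ctrl.grasp_offset is the distance from the TCP to the grasp point, in mm); z points along the fingers, y is the line along which they close (so a half turn about z gives the same grasp; the last joint's range is limited). The gripper opens to 88 mm and grips with 3 to 60 N. Pads are 20 mm wide; open, the fingers measure 115 mm over their backs; the gripper's body (75 mm by 178 mm) begins 61 mm behind the grasp point.
Start: joints at [1.105, 0.423, 1.63, -0, 1.089, -0.019], TCP at [270.019, 563.644, 222.675] pointing down, gripper open.
Joint ranges: [-3, 3], [-0.9, 2.11], [0.09, 2.58], [-1.31, 4.45], [0.11, 2.69], [-2.54, 2.54]. Speed limits (rad/s): [2.39, 2.39, 3.01, 3.14, 3.14, 3.14].

## Interface

Orientations are given as a rotation vector (axis times angle).
In Python, from workcell import ctrl gives the robot as it stands. The module is installed in compiled form; this text tells all that it offers.
- The arm moves only by the tool servo_tool, never from a script. Its argument "rows" is a list of rows, each a list of 7 numbers: the turn, a rotation vector about the tool's x, y, z as a fraction of full scale, then the shift along the tool's x, y, z as a fraction of full scale, then the finger opening in mm, from 0 to 87.8. A call has 1 to 10 rows; each row is the pose to reach, as a shift and turn from the pose commanded when the call began, along the tool's axes at that moment; what a row does not reach only later rows make up. Full scale, the value 1, is 20 cm for a shift and 1.5 rad for a turn. A row lasts 1/8 s, in which the tool goes at most 62.5 mm and 10.7 degrees, less where a joint would pass 70% of its speed; a pose out of reach is approached as far as the arm can. A call with a number of a shift or a turn outside -1 to 1 is refused whole. A call with a gripper value outside its range is refused whole. The fingers move at their own pace and stop on an object; the grip force is fixed at half the most. Time passes only in rows, so rows that repeat a pose let the fingers close. It gives the time, the measured TCP pose, the force, the opening and the grip force at its end, in the units of the state.
- ctrl.get_obs(): the state, without advancing time (a new reading comes with each control period).
- ctrl.get_image(name): name is "side" or "top" or "wrist"; returns (picture, depth): 420x560x3 uint8, red, green, blue; 420x560 float32, mm along the optical axis (not along the pixel's ray), 0 where there is no reading.
- ctrl.camera_info(name): a dict with "intrinsics" (3x3 intrinsics, pixels), "k1" (the pictures are not rectified: a ray, as slopes to the right and down, at radius r is drawn at 1 + k1 r^2 times it, then the intrinsics apply), "R" (3x3) and "t" (3): a world point X has camera coordinates R X + t. Camera axes: x right, y down, z forward; pixel columns grow to the right and rows downward; lengths in mm; the calibration is good to about 2 mm. A picture is of the moment at which its call begins: read the wrist's pose just before it. camera_info takes no time and is no camera call; for the wrist camera it gives the pose at the moment of the call.
- ctrl.close_job(): hands the job in; it is judged then, once.
The state is a dict: "t": time; "qpos": joint angles; "qvel": joint speeds; "joint_torque": joint torques, N m; "ee_pos": TCP position; "orientation": TCP orientation; "ft_force": force on the tool from outside, world axes, zero at the start; "moment": the same for the moment, N m; "width": finger opening in mm; "grasp_force": force on a finger pad.
Only numpy, scipy, OpenCV 4.12 (cv2) and the standard library are available. Lean on these libraries where they do the work, as an engineer would, in place of code of your own. Each camera call takes 0.05 s, during which the arm holds its last target. There are 200 camera calls.

## Working session

There is one attempt and no reset: what is moved stays moved. The work goes in short steps, Python scripts to look and compute and a tool call to move; the robot and the scene stay as the last step left them, time stands still between calls to the robot, and variables do not carry over. Pictures are saved under pics/ and viewed, at most 10 in all, crops included, and the job is handed in when it is done.

Besides the shell and the picture viewer there is one more tool, called after "Emit:" by a JSON object that holds its "name" and its "arguments". servo_tool: Moves the arm, as the interface text tells. Its arguments: {"type":"object","properties":{"rows":{"type":"array","items":{"type":"array","items":{"type":"number"}}}},"required":["rows"]}

```bash
mkdir -p pics
cat > h.py <<'E'
import numpy as np,cv2
from scipy.spatial.transform import Rotation as Ro
from workcell import ctrl
def snap(n,f):
    ci=ctrl.camera_info(n); im,d=ctrl.get_image(n); cv2.imwrite(f'pics/{f}.png',im[:,:,::-1]); np.savez(f'pics/{f}.npz',im=im,d=d,K=ci['intrinsics'],k1=ci['k1'],R=ci['R'],t=ci['t']); return im,d
class V:
    def __init__(s,f):
        z=np.load(f'pics/{f}.npz'); s.im,s.d,s.K,s.k1,s.R,s.t=[z[k] for k in('im','d','K','k1','R','t')]; s.k1=float(s.k1)
        s.dist=np.array([s.k1,0,0,0,0.])
    def slope(s,uv):
        uv=np.atleast_2d(np.float64(uv)); return cv2.undistortPoints(uv[:,None],s.K,s.dist).reshape(-1,2)
    def ray(s,uv):
        a=s.slope(uv); d=np.c_[a,np.ones(len(a))]@s.R; return -s.R.T@s.t,d
    def atz(s,uv,z):
        c,d=s.ray(uv); return c+d*((z-c[2])/d[:,2])[:,None]
    def cloud(s):
        v,u=np.mgrid[:s.d.shape[0],:s.d.shape[1]]; a=s.slope(np.c_[u.ravel(),v.ravel()])
        P=np.c_[a,np.ones(len(a))]*s.d.reshape(-1,1); return ((P-s.t)@s.R).reshape(*s.d.shape,3)
    def proj(s,X):
        return cv2.projectPoints(np.float64(np.atleast_2d(X)),cv2.Rodrigues(s.R)[0],s.t,s.K,s.dist)[0].reshape(-1,2)
def tri(va,pa,vb,pb):
    c1,d1=va.ray(pa);c2,d2=vb.ray(pb);d1=d1[0];d2=d2[0]
    s=np.linalg.lstsq(np.c_[d1,-d2],c2-c1,rcond=None)[0];A=c1+d1*s[0];B=c2+d2*s[1];return (A+B)/2,np.linalg.norm(A-B)
E
python3 - <<'E'
from h import *
a=[snap(n,n+'0')[0] for n in('top','side','wrist')]
o=ctrl.get_obs();print(o['ee_pos'],o['orientation'],Ro.from_rotvec(o['orientation']).as_matrix().round(3),ctrl.grasp_offset,o['ft_force'])
for n in('top','side','wrist'):
    v=V(n+'0');print(n,(-v.R.T@v.t).round(),v.R[2].round(2))
E
```

```text
[269.87148411 563.29507084 222.11333246] [-6.96008138e-01 -3.06325651e+00  1.69305188e-03] [[-0.902  0.432 -0.   ]
 [ 0.432  0.902 -0.001]
 [ 0.    -0.001 -1.   ]] 18.700000000000003 [ 0.10864969 -0.40483847 -0.6943546 ]
top [ 515.  -12. 1265.] [ 0.07  0.01 -1.  ]
side [ 463. -976.  696.] [ 0.13  0.84 -0.52]
wrist [199. 598. 384.] [ 0.26 -0.12 -0.96]
```

View pics/top0.png

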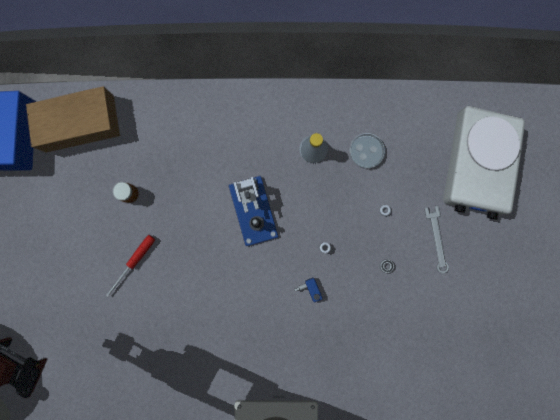

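View pics/side0.png

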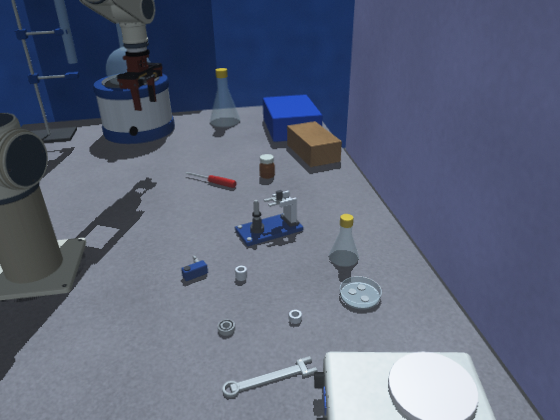

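The top view shows the bearing at (388,267), sleeves at (385,210) and (326,248), the shaft tip at about (256,223) and the plate slide toward (247,190). The flask is at (315,147) and the bosshead at (313,290). In the side view the sleeve at (241,273) looks taller than the one at (295,317). I'll enlarge these for exact pixels.

Run:
```python
from h import *
t=V('top0').im;s=V('side0').im
c=lambda im,x,y,w,h:cv2.resize(im[y:y+h,x:x+w],(400,300),interpolation=cv2.INTER_CUBIC)
a=np.vstack([np.hstack([c(t,220,165,80,60*80//80),c(t,220,200,80,60)]),np.hstack([c(s,225,185,80,60),c(s,225,190,80,60)])])
a=np.vstack([np.hstack([c(t,215,170,100,75),c(s,225,180,100,75)]),np.hstack([c(t,310,200,100,75),c(s,210,260,100,75)])])
cv2.imwrite('pics/crop1.png',a[:,:,::-1])
vt,vs=V('top0'),V('side0')
for n,p,q in[('bearing',(388,267),(226,326)),('slA',(385.5,210.5),(295,316)),('slB',(326,248),(241,272))]:
    print(n,vt.atz(p,15).round(1),vs.atz(q,15).round(1),tri(vt,p,vs,q))
C=vt.cloud()
for n,(u,v) in dict(b=(388,267),A=(385,210),B=(326,248),shaft=(256,223)).items():
    P=C[v-8:v+9,u-8:u+9].reshape(-1,3);P=P[P[:,2]>6]
    print(n,len(P),P.mean(0).round(1),np.percentile(P[:,2],[50,90]).round(1))
```

```text
bearing [[ 461.2 -291.7   15. ]] [[ 462.4 -298.3   15. ]] (array([ 461.70502239, -292.87083679,    9.62859093]), np.float64(1.3985854776908362))
slA [[ 609.5 -286.6   15. ]] [[ 607.7 -295.6   15. ]] (array([ 609.66899448, -288.18094387,    7.61096769]), np.float64(0.8226180315149492))
slB [[ 510.9 -128.9   15. ]] [[ 510.8 -128.7   15. ]] (array([ 510.86376007, -128.92814943,   15.18159583]), np.float64(0.13670896262697219))
b 127 [ 464.6 -285.9   23.6] [13.7 17.1]
A 68 [ 609.4 -275.7   51.9] [14.8 20.6]
B 76 [ 513.1 -123.    40.7] [25.8 28.9]
shaft 289 [574.7  53.   40.1] [24.3 82.6]
```

View pics/crop1.png

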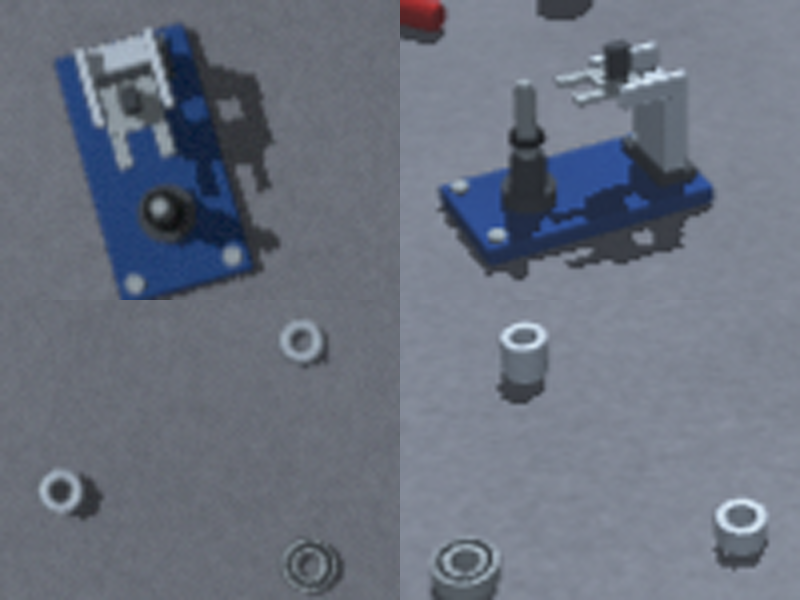

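Left crops are the top view and right crops the side view. Shaft tip: top (254.3,221.3), side (256.3,200.5). Tab top centre: top (247.5,194.2), side (279.2,191.2). Washers in the top view: (248.5,240.7) and (273,234). Sleeve A at (385,210) is the short one and sleeve B is the long one.

```bash
cat >> h.py <<'E'
def tool(goal,yaw_y=None):
    """shift in tool axes as fractions to put TCP at goal; optional: closing line along world angle yaw_y (rad)"""
    o=ctrl.get_obs();M=Ro.from_rotvec(o['orientation']).as_matrix()
    d=M.T@(np.array(goal)-o['ee_pos'])/200
    print('ee',o['ee_pos'].round(1),'shift',d.round(4))
    # turn to make tool z down and y along the wanted line
    if yaw_y is not None:
        best=None
        for k in(0,np.pi):
            y=np.array([np.cos(yaw_y+k),np.sin(yaw_y+k),0]);z=np.array([0,0,-1.]);W=np.c_[np.cross(y,z),y,z]
            r=Ro.from_matrix(M.T@W).as_rotvec()/1.5
            print('turn opt',r.round(4),'deg',np.degrees(np.linalg.norm(r)*1.5).round(1))
    print('q',o['qpos'].round(2),'F',o['ft_force'].round(1),'t',o['t'],'w',o['width'])
E
python3 - <<'E'
from h import *
vt,vs=V('top0'),V('side0')
A,_=tri(vt,(254.3,221.3),vs,(256.3,200.5));B,_2=tri(vt,(247.5,194.2),vs,(279.2,191.2))
print(A,_,B,_2,B-A,np.degrees(np.arctan2(*(B-A)[[1,0]])))
w=vt.atz([(248.5,240.7),(273,234)],16);print(w)
d=w[0]-w[1];print('foot x dir deg',np.degrees(np.arctan2(d[1],d[0]))-90)
C=vt.cloud();
for th in(40,60):
    pass
tool((462,-293,200),np.pi/2)
E
```

```text
[575.31375202  53.9510042  100.80954468] 1.0116326709729087 [640.05851489  70.27548484 113.09188301] 1.9091533165919594 [64.74476287 16.32448063 12.28233833] 14.151366116303189
[[529.43977008  73.6212266   16.        ]
 [547.1616354    9.60807291  16.        ]]
foot x dir deg 15.474602762207923
ee [269.9 563.3 222.1] shift [-2.7164 -3.4459  0.1143]
turn opt [-7.000e-04 -2.000e-04 -2.979e-01] deg 25.6
turn opt [-2.0000e-04  1.0000e-03  1.7965e+00] deg 154.4
q [ 1.1   0.42  1.63 -0.    1.09 -0.02] F [ 0.1 -0.4 -0.7] t 0.15 w 87.92957832818287
```

The stand's +x points about 15° in world. The axis is near (575,54) and the stand sits roughly 5 mm high. I'll go to the bearing with the closing line set to the stand's y (−75°).

Emit:
{"name": "servo_tool", "arguments": {"rows": [[0,0,0.12,-0.16,-0.2,0,87.8],[0,0,0.24,-0.32,-0.4,0,87.8],[0,0,0.36,-0.48,-0.6,0,87.8],[0,0,0.48,-0.64,-0.8,0,87.8],[0,0,0.6,-0.76,-0.96,0,87.8],[0,0,0.72,-0.76,-0.96,0,87.8],[0,0,0.8,-0.76,-0.96,0,87.8]]}}

```text
t: 1.02
ee_pos: [324.3, 324.2, 222.7]
orientation: [-2.31, -2.129, -0.0]
ft_force: [0.7, 0.1, -0.8]
width: 87.7
grasp_force: 0.0
```

```bash
python3 -c "
from h import *
tool((452,-270,200),np.radians(105))"
```

```text
ee [324.3 324.2 222.7] shift [-2.9086  0.8795  0.1135]
turn opt [ 0.     -0.     -1.2763] deg 109.7
turn opt [-0.     -0.      0.8181] deg 70.3
q [0.76 0.18 1.99 0.   0.98 0.84] F [ 0.7  0.1 -0.8] t 1.025 w 87.71378173829133
```

Emit:
{"name": "servo_tool", "arguments": {"rows": [[0,0,0.12,-0.24,0.07,0,87.8],[0,0,0.24,-0.48,0.14,0,87.8],[0,0,0.36,-0.72,0.21,0,87.8],[0,0,0.48,-0.97,0.29,0,87.8],[0,0,0.6,-0.97,0.29,0,87.8],[0,0,0.72,-0.97,0.29,0,87.8],[0,0,0.818,-0.97,0.29,0,87.8]]}}

```text
t: 1.9
ee_pos: [367.2, 126.6, 222.6]
orientation: [3.115, 0.41, -0.0]
ft_force: [0.8, 0.0, -0.5]
width: 87.9
grasp_force: 0.0
```

Emit:
{"name": "servo_tool", "arguments": {"rows": [[0,0,0,-0.02,0.3,0,87.8],[0,0,0,-0.03,0.6,0,87.8],[0,0,0,-0.04,0.9,0,87.8],[0,0,0,-0.05,1,0,87.8],[0,0,0,-0.05,1,0,87.8]]}}

```text
t: 2.52
ee_pos: [410.5, -69.7, 222.5]
orientation: [-3.114, -0.415, 0.0]
ft_force: [-0.2, -0.3, -0.3]
width: 87.8
grasp_force: 0.0
```

Emit:
{"name": "servo_tool", "arguments": {"rows": [[0,0,0,-0.02,0.3,0,87.8],[0,0,0,-0.03,0.6,0,87.8],[0,0,0,-0.04,0.9,0,87.8],[0,0,0,-0.05,1,0,87.8],[0,0,0,-0.05,1,0,87.8],[0,0,0,-0.05,1,0,87.8]]}}

```text
t: 3.28
ee_pos: [453.3, -262.1, 222.4]
orientation: [-3.112, -0.421, 0.001]
ft_force: [-0.0, 0.2, 0.4]
width: 88.0
grasp_force: 0.0
```

```bash
python3 -c "
from h import *
tool((462,-293,3),np.radians(105));snap('wrist','w1')
v=V('w1');print(v.proj([[462,-293,14],[610,-288,16]]),-v.R.T@v.t)"
```

```text
ee [ 453.3 -262.1  222.4] shift [0.0018 0.1621 1.0968]
turn opt [-8.0000e-04 -1.4000e-03 -2.0896e+00] deg 179.6
turn opt [-0.0009  0.0005  0.0048] deg 0.4
q [-0.55  0.28  1.85  0.    1.02  0.75] F [-0.   0.2  0.4] t 3.275 w 87.95251491443808
[[306.99738604 185.29949127]
 [341.39000585  57.31229847]] [ 529.17373424 -240.76490057  384.45025308]
```

View pics/w1.png

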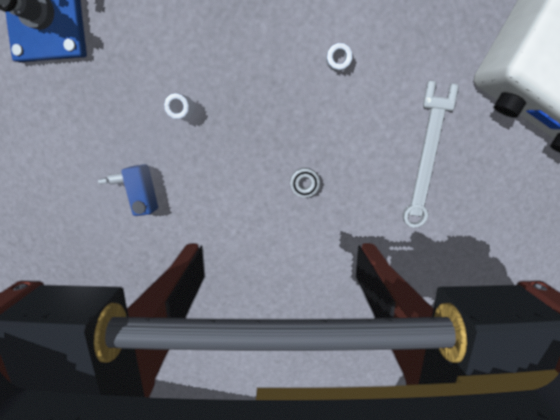

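The bearing is centred at (305,183) and the short spacer at (340.5,57), both within 2 px of the prediction. The bosshead at (138,190) and wrench at (415,216) are clear of the fingers.

```bash
python3 -c "
from h import *
v=V('w1');b=v.atz((305,183),14)[0];print(b,v.atz((340.5,56.5),16))
vs=V('top0');print(tri(v,(305,183),vs,(387.5,266.5)))
tool((b[0],b[1],3))"
```

```text
[ 464.07555032 -289.8429531    14.        ] [[ 610.52527542 -286.80168906   16.        ]]
(array([ 462.66685674, -291.19548428,    8.36351615]), np.float64(1.4413102723065538))
ee [ 453.4 -262.1  222.5] shift [0.0153 0.149  1.0976]
q [-0.55  0.28  1.85  0.    1.02  0.75] F [-0.3  0.4 -0.6] t 3.325 w 87.39958442959498
```

Emit:
{"name": "servo_tool", "arguments": {"rows": [[0,0,0,0,0.08,0.25,87.8],[0,0,0,0.01,0.155,0.5,70],[0,0,0,0.01,0.155,0.75,60],[0,0,0,0.01,0.155,0.88,60],[0,0,0,0.01,0.155,0.88,60]]}}

```text
t: 3.95
ee_pos: [462.6, -291.2, 45.2]
orientation: [-3.11, -0.421, 0.005]
ft_force: [0.8, -0.2, -0.1]
width: 60.4
grasp_force: 0.0
```

```bash
python3 -c "
from h import *
snap('wrist','w2');v=V('w2');print(v.proj([[463.3,-291,14],[463.3,-291,0]]));tool((463.3,-291,3))
cv2.imwrite('pics/w2c.png',cv2.resize(v.im[150:350,150:410,::-1],(780,600),interpolation=cv2.INTER_CUBIC))"
```

```text
[[280.8205542  239.75909336]
 [280.82959687 232.3144437 ]]
ee [ 463.7 -292.1   46.6] shift [-0.0003 -0.0057  0.2181]
q [-0.58  0.58  1.89  0.    0.67  0.72] F [ 0.3 -0.3  0. ] t 4.0 w 60.24050953931483
```

View pics/w2c.png

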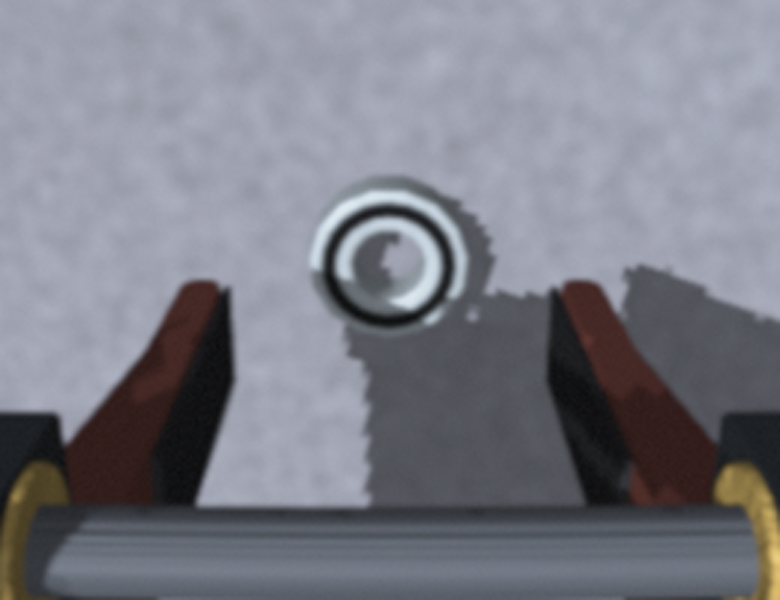

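The bearing seal centre is at crop (389,267), so full-frame (279.7,239), within 1 px of the prediction and centred between the fingers. I'll descend and grip.

Emit:
{"name": "servo_tool", "arguments": {"rows": [[0,0,0,0.003,0,0.11,60],[0,0,0,0.003,0,0.215,60],[0,0,0,0.003,0,0.215,45],[0,0,0,0.003,0,0.215,30],[0,0,0,0.003,0,0.215,30],[0,0,0,0.003,0,0.215,30]]}}

```text
t: 4.75
ee_pos: [465.3, -293.6, 5.1]
orientation: [3.112, 0.419, 0.003]
ft_force: [-0.3, 1.9, 8.2]
width: 34.6
grasp_force: 30.0
```

Emit:
{"name": "servo_tool", "arguments": {"rows": [[0,0,0,0,0,-0.2,30],[0,0,0,0,0,-0.5,30],[0,0,0,0,0,-0.75,30],[0,0,0,0,0,-0.9,30],[0,0,0,0,0,-0.9,30]]}}

```text
t: 5.38
ee_pos: [465.9, -294.2, 186.6]
orientation: [3.11, 0.419, 0.007]
ft_force: [0.0, 0.8, -0.5]
width: 34.3
grasp_force: 30.0
```

```bash
python3 -c "
from h import *
tool((575.3,54,185),np.radians(105))"
```

```text
ee [ 465.9 -294.2  186.6] shift [ 0.988  -1.5344  0.0047]
turn opt [ 0.0042  0.0047 -2.0904] deg 179.7
turn opt [ 0.003  -0.0026  0.004 ] deg 0.5
q [-0.58  0.36  1.83 -0.    0.95  0.72] F [ 0.   0.8 -0.5] t 5.375 w 34.30765972775089
```

Emit:
{"name": "servo_tool", "arguments": {"rows": [[0,0,0,0.14,-0.28,0,30],[0,0,0,0.28,-0.55,0,30],[0,0,0,0.4,-0.8,0,30],[0,0,0,0.4,-0.8,0,30]]}}

```text
t: 5.88
ee_pos: [498.6, -114.5, 182.1]
orientation: [-3.111, -0.426, 0.004]
ft_force: [0.7, -0.8, -0.6]
width: 34.7
grasp_force: 30.0
```

Emit:
{"name": "servo_tool", "arguments": {"rows": [[0,0,0,0.14,-0.28,0,30],[0,0,0,0.28,-0.55,0,30],[0,0,0,0.34,-0.73,0,30],[0,0,0,0.34,-0.73,0,30],[0,0,0,0.34,-0.73,0,30]]}}

```text
t: 6.5
ee_pos: [525.8, 39.9, 182.8]
orientation: [3.113, 0.419, -0.002]
ft_force: [-0.6, -0.3, -0.7]
width: 34.6
grasp_force: 30.0
```

```bash
python3 -c "
from h import *
tool((575.3,54,185),np.radians(105));snap('wrist','w3')
v=V('w3');print(v.proj([[575.3,54,101],[640,70.3,112]]),-v.R.T@v.t)"
```

```text
ee [525.8  39.9 182.8] shift [ 0.2574 -0.0023 -0.0114]
turn opt [-1.7000e-03  1.0000e-04 -2.0906e+00] deg 179.7
turn opt [0.0001 0.0011 0.0038] deg 0.3
q [ 0.05  0.33  1.88 -0.    0.93  1.36] F [-0.6 -0.3 -0.7] t 6.5 w 34.62625841651614
[[279.98454384 154.44885881]
 [282.00462491  59.7731089 ]] [601.77022026  61.39644653 344.79713334]
```

View pics/w3.png

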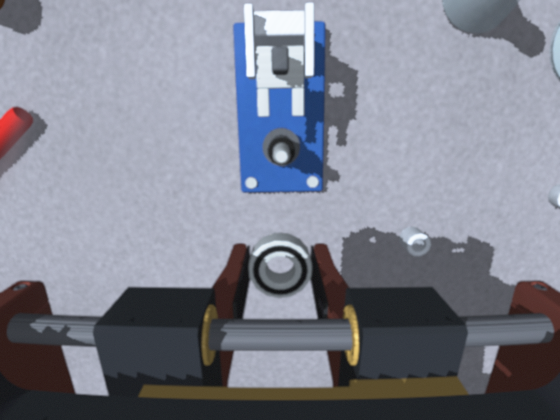

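The shaft tip is at (282,155) and the tab top at (280,60). The held bearing's seal is centred at about (280,266). The stand looks aligned with the tool.

```bash
python3 -c "
from h import *
v=V('w3');o=ctrl.get_obs()
cv2.imwrite('pics/w3c.png',np.hstack([cv2.resize(v.im[125:185,252:312,::-1],(400,600),interpolation=cv2.INTER_CUBIC)[:400],]) if 0 else np.hstack([cv2.resize(v.im[120:180,250:310,::-1],(400,400),interpolation=cv2.INTER_CUBIC),cv2.resize(v.im[230:300,245:315,::-1],(400,400),interpolation=cv2.INTER_CUBIC)]))
for q in [('top0',(254.3,221.3)),('side0',(256.3,200.5))]: print(tri(v,(282,154),V(q[0]),q[1]))
print(v.atz((282,154),101),v.atz((280,60),112),v.atz((280,266),o['ee_pos'][2]+9.5),o['ee_pos'])
"
```

```text
(array([575.99476631,  53.21363051, 103.52583092]), np.float64(1.2601627869281624))
(array([575.38364764,  52.70762122, 101.39132358]), np.float64(1.425474342761728))
[[576.04949655  52.58004373 101.        ]] [[639.4900439   71.59934474 112.        ]] [[527.55023974  40.94609361 192.47791773]] [525.85410471  39.65525447 182.97791773]
```

View pics/w3c.png

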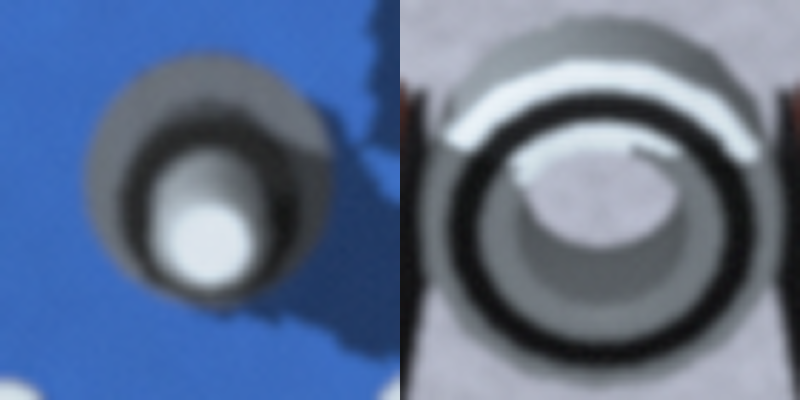

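The tip disc centre is at crop (210,246), so full-frame (281.5,156.9). The held bearing's seal centre is (280.0,269.9).

```bash
python3 -c "
from h import *
v=V('w3');o=ctrl.get_obs();M=Ro.from_rotvec(o['orientation']).as_matrix()
for q in [('top0',(254.3,221.3)),('side0',(256.3,200.5))]: print(tri(v,(281.5,156.9),V(q[0]),q[1]))
for h in(8,10,12):
  b=v.atz((280,269.9),o['ee_pos'][2]+h)[0]
  for zt in(98,101,104):
    t=v.atz((281.5,156.9),zt)[0];print(h,zt,t.round(1),b.round(1),'tool shift mm',(M.T@(t-b)).round(1),'bearing in tool',(M.T@(b-o['ee_pos'])).round(1))
"
```

```text
(array([575.20279695,  52.99839422, 114.15239264]), np.float64(0.35161714968402347))
(array([574.25098095,  52.32620177, 101.82583797]), np.float64(0.7595478078549602))
8 98 [573.4  52.2  98. ] [524.5  40.1 191. ] tool shift mm [50.5  1.2 92.9] bearing in tool [-1.2 -0.8 -8. ]
8 101 [573.8  52.4 101. ] [524.5  40.1 191. ] tool shift mm [50.8  1.2 89.9] bearing in tool [-1.2 -0.8 -8. ]
8 104 [574.1  52.5 104. ] [524.5  40.1 191. ] tool shift mm [51.2  1.1 86.9] bearing in tool [-1.2 -0.8 -8. ]
10 98 [573.4  52.2  98. ] [525.5  40.4 193. ] tool shift mm [49.5  1.2 94.9] bearing in tool [ -0.1  -0.8 -10. ]
10 101 [573.8  52.4 101. ] [525.5  40.4 193. ] tool shift mm [49.8  1.2 91.9] bearing in tool [ -0.1  -0.8 -10. ]
10 104 [574.1  52.5 104. ] [525.5  40.4 193. ] tool shift mm [50.2  1.1 88.9] bearing in tool [ -0.1  -0.8 -10. ]
12 98 [573.4  52.2  98. ] [526.5  40.7 195. ] tool shift mm [48.4  1.2 96.9] bearing in tool [  0.9  -0.8 -12. ]
12 101 [573.8  52.4 101. ] [526.5  40.7 195. ] tool shift mm [48.8  1.2 93.9] bearing in tool [  0.9  -0.8 -12. ]
12 104 [574.1  52.5 104. ] [526.5  40.7 195. ] tool shift mm [49.1  1.2 90.9] bearing in tool [  0.9  -0.8 -12. ]
```

Emit:
{"name": "servo_tool", "arguments": {"rows": [[0,0,0,0.13,0.003,0,30],[0,0,0,0.25,0.006,0,30],[0,0,0,0.25,0.006,0.15,30],[0,0,0,0.25,0.006,0.3,30],[0,0,0,0.25,0.006,0.34,30],[0,0,0,0.25,0.006,0.34,30]]}}

```text
t: 7.3
ee_pos: [574.7, 52.1, 115.5]
orientation: [3.114, 0.417, -0.001]
ft_force: [0.6, -0.7, -1.0]
width: 34.5
grasp_force: 30.0
```

Emit:
{"name": "servo_tool", "arguments": {"rows": [[0,0,0,0,0,0.02,30],[0,0,0,0,0,0.035,30],[0,0,0,0,0,0.05,30],[0,0,0,0,0,0.06,30],[0,0,0,0,0,0.06,30]]}}

```text
t: 7.92
ee_pos: [574.8, 53.1, 103.6]
orientation: [3.113, 0.42, -0.0]
ft_force: [-0.3, 0.4, 0.0]
width: 34.5
grasp_force: 30.0
```

```bash
python3 -c "
from h import *
tool((575.3,54,185),np.radians(105));snap('wrist','w4');v=V('w4')
cv2.imwrite('pics/w4c.png',cv2.resize(v.im[210:310,220:340,::-1],(720,600),interpolation=cv2.INTER_CUBIC))"
```

```text
ee [574.8  53.1 103.6] shift [ 0.0037 -0.0035 -0.4071]
turn opt [-1.0000e-04  0.0000e+00 -2.0903e+00] deg 179.6
turn opt [0.     0.     0.0041] deg 0.4
q [ 0.07  0.52  1.81 -0.    0.81  1.37] F [-0.3  0.4  0. ] t 7.925 w 34.49517555702608
```

View pics/w4c.png

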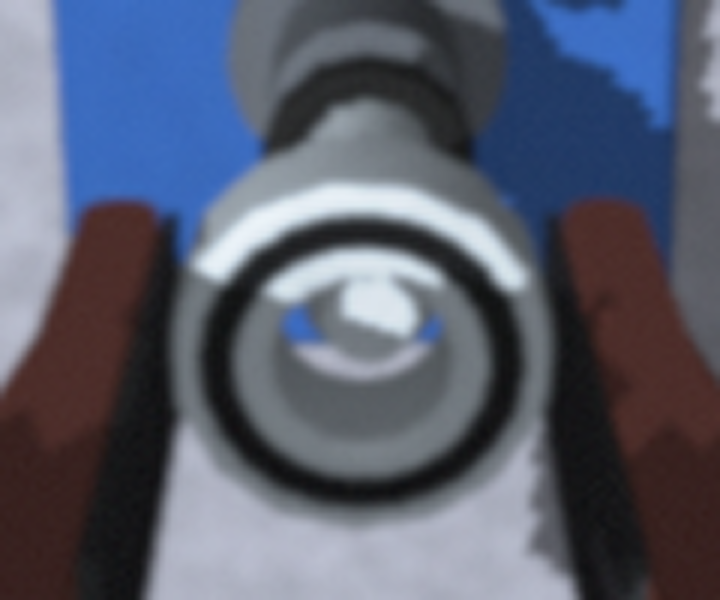

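The bore's lower edge is centred near crop (362,305). The shaft tip, partly in shadow, is centred near (365,320), mostly from parallax, so it is within about 1 mm. I'll lower gently.

Emit:
{"name": "servo_tool", "arguments": {"rows": [[0,0,0,0,0,0.015,30],[0,0,0,0,0,0.03,30],[0,0,0,0,0,0.045,30],[0,0,0,0,0,0.06,30],[0,0,0,0,0,0.06,30]]}}

```text
t: 8.6
ee_pos: [574.9, 53.0, 91.4]
orientation: [3.113, 0.419, 0.0]
ft_force: [1.4, 0.1, -1.1]
width: 34.7
grasp_force: 30.0
```

Emit:
{"name": "servo_tool", "arguments": {"rows": [[0,0,0,0,0,0.015,30],[0,0,0,0,0,0.03,30],[0,0,0,0,0,0.045,30],[0,0,0,0,0,0.06,30],[0,0,0,0,0,0.075,30],[0,0,0,0,0,0.075,30]]}}

```text
t: 9.35
ee_pos: [574.8, 53.0, 76.4]
orientation: [3.113, 0.419, -0.0]
ft_force: [0.5, -0.3, -1.3]
width: 34.5
grasp_force: 30.0
```

Emit:
{"name": "servo_tool", "arguments": {"rows": [[0,0,0,0,0,0.008,30],[0,0,0,0,0,0.016,30],[0,0,0,0,0,0.024,30],[0,0,0,0,0,0.024,30]]}}

```text
t: 9.85
ee_pos: [574.8, 53.1, 71.8]
orientation: [3.113, 0.42, 0.0]
ft_force: [1.6, -0.6, -1.0]
width: 34.1
grasp_force: 30.0
```

Emit:
{"name": "servo_tool", "arguments": {"rows": [[0,0,0,0,0,0.008,30],[0,0,0,0,0,0.016,30],[0,0,0,0,0,0.02,30],[0,0,0,0,0,0.02,30]]}}

```text
t: 10.35
ee_pos: [575.0, 53.1, 68.5]
orientation: [3.113, 0.419, 0.001]
ft_force: [-0.4, -1.1, 5.9]
width: 34.3
grasp_force: 30.0
```

Emit:
{"name": "servo_tool", "arguments": {"rows": [[0,0,0,0,0,0.006,30],[0,0,0,0,0,0.012,30],[0,0,0,0,0,0.015,30],[0,0,0,0,0,0.015,30]]}}

```text
t: 10.85
ee_pos: [574.9, 53.1, 65.6]
orientation: [3.113, 0.419, 0.0]
ft_force: [-0.6, -0.0, 7.1]
width: 34.2
grasp_force: 30.0
```

Emit:
{"name": "servo_tool", "arguments": {"rows": [[0,0,0,0,0,0,45],[0,0,0,0,0,0,56],[0,0,0,0,0,0,56],[0,0,0,0,0,-0.2,60],[0,0,0,0,0,-0.4,60],[0,0,0,0,0,-0.6,60],[0,0,0,0,0,-0.6,60]]}}

```text
t: 11.72
ee_pos: [576.8, 53.3, 187.9]
orientation: [3.113, 0.419, 0.009]
ft_force: [0.5, -0.1, -0.8]
width: 60.5
grasp_force: 0.0
```

```bash
python3 -c "
from h import *
tool((610,-287.5,185),np.radians(105));snap('side','s2');v=V('s2')
C=v.cloud()
print(v.proj([[574.9,53.1,z] for z in(46,60,74,101)]))
snap('wrist','w5')"
```

```text
ee [576.8  53.3 187.9] shift [-0.2907  1.687   0.0149]
turn opt [ 6.1000e-03  1.1000e-03 -2.0904e+00] deg 179.7
turn opt [ 0.0007 -0.0039  0.004 ] deg 0.5
q [0.07 0.4  1.76 0.   0.97 1.37] F [ 0.5 -0.1 -0.8] t 11.725 w 60.46942227680928
[[257.16048924 218.25086329]
 [256.96366219 213.83541914]
 [256.76463984 209.36621873]
 [256.37450138 200.59214946]]
```

Emit:
{"name": "servo_tool", "arguments": {"rows": [[0,0,0,-0.05,0.28,0,60],[0,0,0,-0.1,0.55,0,60],[0,0,0,-0.15,0.84,0,60],[0,0,0,-0.15,0.84,0,60]]}}

```text
t: 12.32
ee_pos: [589.4, -120.2, 182.8]
orientation: [-3.114, -0.412, 0.004]
ft_force: [-0.7, 1.1, -1.2]
width: 59.8
grasp_force: 0.0
```

Emit:
{"name": "servo_tool", "arguments": {"rows": [[0,0,0,-0.05,0.28,0,60],[0,0,0,-0.1,0.55,0.1,60],[0,0,0,-0.14,0.847,0.4,60],[0,0,0,-0.14,0.847,0.65,50],[0,0,0,-0.14,0.847,0.7,50],[0,0,0,-0.14,0.847,0.7,50]]}}

```text
t: 13.08
ee_pos: [607.3, -285.9, 43.6]
orientation: [-3.111, -0.42, 0.005]
ft_force: [-0.5, 0.0, 0.7]
width: 49.8
grasp_force: 0.0
```

```bash
python3 -c "
from h import *
tool((610,-287.5,4));snap('wrist','w6');v=V('w6')
p=v.proj([[610,-287.5,16]])[0];print(p)
C=v.cloud();v0,u0=p.astype(int)[::-1]
sl=np.s_[v0-35:v0+36,u0-35:u0+36];P=C[sl].reshape(-1,3);k=(P[:,2]>13)&(P[:,2]<19);Q=P[k];print(len(Q),Q.min(0),Q.max(0),np.median(Q,0))
g=v.im[sl].min(2).reshape(-1);print(np.percentile(g,[5,50,90,99]))
m=((C[sl][:,:,2]>12)&(C[sl][:,:,2]<20)).astype(np.uint8)*255
c=max(cv2.findContours(m,cv2.RETR_EXTERNAL,cv2.CHAIN_APPROX_NONE)[0],key=cv2.contourArea);e=cv2.fitEllipse(c);print(e);print(v.atz((e[0][0]+u0-35,e[0][1]+v0-35),16))
V5=V('w5').cloud().reshape(-1,3);r=np.hypot(V5[:,0]-575,V5[:,1]-53.2)
for lo,hi in((0,4),(9,17),):
  z=V5[(r>lo)&(r<hi)][:,2];print('w5',lo,hi,np.percentile(z,[10,50,90]).round(1))
cv2.imwrite('pics/w6c.png',np.hstack([cv2.resize(v.im[160:300,185:375,::-1],(400,300)),cv2.resize(V('w5').im[160:300,185:375,::-1],(400,300))]))"
```

```text
ee [ 607.3 -285.9   43.6] shift [0.0115 0.0118 0.1981]
q [-0.46  0.71  1.6   0.    0.83  0.84] F [-0.5  0.   0.7] t 13.075 w 49.82438576238976
[284.19937977 239.70249344]
890 [ 597.69274574 -298.98735241   13.00910607] [ 625.24794688 -271.6349707    17.62138951] [ 611.90792641 -285.13485298   15.76150413]
[ 83. 161. 206. 238.]
((32.46578598022461, 31.89042091369629), (39.31791687011719, 40.84006118774414), 82.3388442993164)
[[ 612.10317826 -285.05846326   16.        ]]
w5 0 4 [104.9 105.5 106.1]
w5 9 17 [26.1 74.  75.2]
```

View pics/w6c.png

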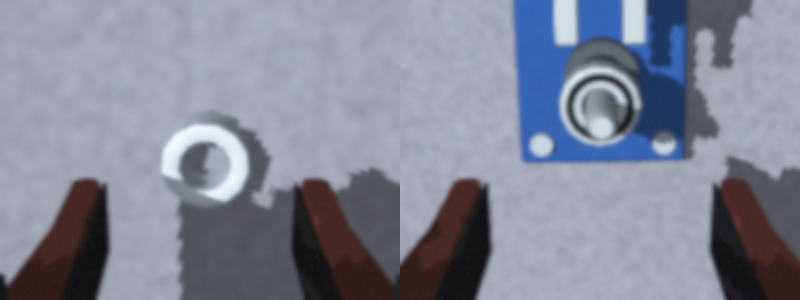

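Left crop: the spacer is upright with its ring centre at full-frame (282.4,236.1), about 4 mm ahead of the TCP. Right crop: the bearing lies flat on the shaft with its top at about 74 mm, and the shaft tip at about 105 mm.

Emit:
{"name": "servo_tool", "arguments": {"rows": [[0,0,0,0.021,0.004,0.1,50],[0,0,0,0.021,0.004,0.195,50],[0,0,0,0.021,0.004,0.195,40],[0,0,0,0.021,0.004,0.195,22],[0,0,0,0.021,0.004,0.195,22],[0,0,0,0.021,0.004,0.195,22]]}}

```text
t: 13.88
ee_pos: [612.7, -287.6, 6.4]
orientation: [3.113, 0.419, 0.001]
ft_force: [0.0, 0.2, -0.2]
width: 26.8
grasp_force: 30.0
```

Emit:
{"name": "servo_tool", "arguments": {"rows": [[0,0,0,0,0,-0.2,22],[0,0,0,0,0,-0.5,22],[0,0,0,0,0,-0.75,22],[0,0,0,0,0,-0.9,22],[0,0,0,0,0,-0.9,22]]}}

```text
t: 14.5
ee_pos: [614.0, -288.1, 189.3]
orientation: [3.11, 0.419, 0.008]
ft_force: [-0.5, 0.1, -0.5]
width: 27.0
grasp_force: 30.0
```

```bash
python3 -c "
from h import *
tool((574.9,53.1,185),np.radians(105));snap('wrist','w7')"
```

```text
ee [ 614.  -288.1  189.3] shift [ 0.2628 -1.6972  0.0157]
turn opt [ 0.0047  0.0041 -2.0905] deg 179.7
turn opt [ 0.0026 -0.003   0.0039] deg 0.5
q [-0.46  0.53  1.53  0.    1.07  0.85] F [-0.5  0.1 -0.5] t 14.5 w 27.025006973516557
```

Emit:
{"name": "servo_tool", "arguments": {"rows": [[0,0,0,0.04,-0.28,0,22],[0,0,0,0.08,-0.55,0,22],[0,0,0,0.13,-0.85,0,22],[0,0,0,0.13,-0.85,0,22]]}}

```text
t: 15.05
ee_pos: [590.6, -112.7, 183.8]
orientation: [-3.111, -0.426, 0.006]
ft_force: [0.6, -0.0, -0.5]
width: 27.0
grasp_force: 30.0
```

Emit:
{"name": "servo_tool", "arguments": {"rows": [[0,0,0,0.04,-0.28,0,22],[0,0,0,0.08,-0.55,0,22],[0,0,0,0.13,-0.84,0,22],[0,0,0,0.13,-0.84,0,22],[0,0,0,0.13,-0.84,0,22]]}}

```text
t: 15.68
ee_pos: [572.9, 51.6, 184.9]
orientation: [3.113, 0.42, -0.002]
ft_force: [0.2, -0.4, -0.4]
width: 26.9
grasp_force: 30.0
```

```bash
python3 -c "
from h import *
tool((574.9,53.1,115),np.radians(105))
snap('wrist','w8')
from h import *
def held(f,R,ee):
    v=V(f);C=v.cloud();M=Ro.from_rotvec(R).as_matrix();L=(C.reshape(-1,3)-ee)@M
    k=(abs(L[:,0])<24)&(abs(L[:,1])<24)&(L[:,2]<6)&(L[:,2]>-25);Q=L[k];print(f,k.sum(),np.percentile(Q[:,2],[2,10,50,90]).round(1))
    zt=np.percentile(Q[:,2],10);T=Q[abs(Q[:,2]-zt)<2.5];T=T[abs(T[:,1])<13.5];print(' top',zt.round(1),'x',np.percentile(T[:,0],[1,99]).round(1),'y',np.percentile(T[:,1],[1,99]).round(1))
o=ctrl.get_obs()
held('w3',[3.113,.419,-.002],np.array([525.8,39.8,182.8]))
held('w7',[3.11,.419,.008],np.array([614,-288.1,189.3]))
held('w8',o['orientation'],o['ee_pos'])
"
```

```text
ee [572.9  51.6 184.9] shift [ 0.012  -0.0047  0.3493]
turn opt [-1.7000e-03  2.0000e-04 -2.0902e+00] deg 179.6
turn opt [0.0001 0.0011 0.0042] deg 0.4
q [ 0.07  0.4   1.77 -0.    0.97  1.37] F [ 0.2 -0.4 -0.4] t 15.675 w 26.92650671603075
w3 3832 [-23.1 -15.6  -8.8  -2.5]Traceback (most recent call last):
  File "<string>", line 11, in <module>
    held('w3',[3.113,.419,-.002],np.array([525.8,39.8,182.8]))
    ~~~~^^^^^^^^^^^^^^^^^^^^^^^^^^^^^^^^^^^^^^^^^^^^^^^^^^^^^^
  File "<string>", line 9, in held
    zt=np.percentile(Q[:,2],10);T=Q[abs(Q[:,2]-zt)<2.5];T=T[abs(T[:,1])<13.5];print(' top',zt.round(1),'x',np.percentile(T[:,0],[1,99]).round(1),'y',np.percentile(T[:,1],[1,99]).round(1))
                                                                                                           ~~~~~~~~~~~~~^^^^^^^^^^^^^^^
    return _quantile_unchecked(
        a, q, axis, out, overwrite_input, method, keepdims, weights)
    return _ureduce(a,
                    func=_quantile_ureduce_func,
    ...<5 lines>...
                    overwrite_input=overwrite_input,
                    method=method)
    r = func(a, **kwargs)
    result = _quantile(arr,
                       quantiles=q,
    ...<2 lines>...
                       out=out,
                       weights=wgt)
    slices_having_nans = np.isnan(arr[-1, ...])
                                  ~~~^^^^^^^^^
IndexError: index -1 is out of bounds for axis 0 with size 0
```

```bash
python3 -c "
from h import *
def held(f,R,ee,r,z):
    v=V(f);C=v.cloud();M=Ro.from_rotvec(R).as_matrix();L=(C.reshape(-1,3)-ee)@M
    k=(abs(L[:,0])<24)&(abs(L[:,1])<r-3)&(L[:,2]<z+2)&(L[:,2]>z-3);Q=L[k]
    fit=cv2.fitEllipse(cv2.convexHull(np.float32(Q[:,:2])))[0]
    c=Q[abs(Q[:,1])<3,0]
    print(f,len(Q),'z',np.percentile(Q[:,2],[10,50,90]).round(1),'x at centre',np.percentile(c,[2,98]).round(1),'rows mid',np.mean(np.percentile(c,[2,98])).round(1))
held('w3',[3.113,.419,-.002],np.array([525.8,39.8,182.8]),18,-9)
held('w7',[3.11,.419,.008],np.array([614,-288.1,189.3]),14,-10.5)
o=ctrl.get_obs();held('w8',o['orientation'],o['ee_pos'],14,-10.5)
"
```

```text
w3 2174 z [-9.6 -8.8 -7.9] x at centre [-17.7  16.6] rows mid -0.6
w7 946 z [-10.4  -9.7  -8.9] x at centre [-14.1  12.2] rows mid -1.0
w8 911 z [-10.3  -9.5  -8.8] x at centre [-14.1  12.4] rows mid -0.8
```

Emit:
{"name": "servo_tool", "arguments": {"rows": [[0,0,0,0.012,-0.004,0.1,22],[0,0,0,0.012,-0.004,0.25,22],[0,0,0,0.012,-0.004,0.34,22],[0,0,0,0.012,-0.004,0.34,22],[0,0,0,0.012,-0.004,0.34,22]]}}

```text
t: 16.35
ee_pos: [575.9, 53.3, 118.5]
orientation: [3.114, 0.418, 0.001]
ft_force: [-0.4, 0.8, 0.8]
width: 27.0
grasp_force: 30.0
```

```bash
python3 -c "
from h import *
tool((574.9,53.1,115),np.radians(105));tool((575.1,53.1,115))"
```

```text
ee [575.9  53.3 118.5] shift [-0.005  -0.0002  0.0176]
turn opt [ 9.0000e-04  2.0000e-04 -2.0908e+00] deg 179.7
turn opt [ 0.0002 -0.0006  0.0035] deg 0.3
q [ 0.07  0.49  1.8  -0.    0.84  1.38] F [-0.4  0.8  0.8] t 16.35 w 27.04855164551895
ee [575.9  53.3 118.5] shift [-0.004   0.0001  0.0176]
q [ 0.07  0.49  1.8  -0.    0.84  1.38] F [-0.4  0.8  0.8] t 16.35 w 27.04855164551895
```

Emit:
{"name": "servo_tool", "arguments": {"rows": [[0,0,0,-0.004,0,0.01,22],[0,0,0,-0.004,0,0.025,22],[0,0,0,-0.004,0,0.04,22],[0,0,0,-0.004,0,0.055,22],[0,0,0,-0.004,0,0.055,22]]}}

```text
t: 16.98
ee_pos: [574.3, 53.6, 106.6]
orientation: [-3.113, -0.42, 0.001]
ft_force: [1.0, -0.6, -0.8]
width: 26.9
grasp_force: 30.0
```

Emit:
{"name": "servo_tool", "arguments": {"rows": [[0,0,0,0,0,0.015,22],[0,0,0,0,0,0.03,22],[0,0,0,0,0,0.045,22],[0,0,0,0,0,0.045,22]]}}

```text
t: 17.48
ee_pos: [574.9, 53.4, 97.7]
orientation: [3.113, 0.419, 0.001]
ft_force: [3.9, -2.1, -1.9]
width: 27.0
grasp_force: 30.0
```

Emit:
{"name": "servo_tool", "arguments": {"rows": [[0,0,0,0.003,0.001,0,22],[0,0,0,0.003,0.001,0.01,22],[0,0,0,0.003,0.001,0.02,22],[0,0,0,0.003,0.001,0.02,22]]}}

```text
t: 17.98
ee_pos: [575.1, 53.5, 93.7]
orientation: [3.113, 0.42, 0.0]
ft_force: [2.4, -2.9, -0.6]
width: 26.8
grasp_force: 30.0
```

Emit:
{"name": "servo_tool", "arguments": {"rows": [[0,0,0,0,0,0.012,22],[0,0,0,0,0,0.024,22],[0,0,0,0,0,0.032,22],[0,0,0,0,0,0.032,22]]}}

```text
t: 18.48
ee_pos: [575.1, 53.5, 87.3]
orientation: [3.113, 0.419, -0.0]
ft_force: [2.4, -3.6, -1.2]
width: 27.0
grasp_force: 30.0
```

Emit:
{"name": "servo_tool", "arguments": {"rows": [[0,0,0,0.002,0.003,0,22],[0,0,0,0.002,0.003,0.012,22],[0,0,0,0.002,0.003,0.022,22],[0,0,0,0.002,0.003,0.022,22]]}}

```text
t: 18.98
ee_pos: [575.2, 53.2, 82.7]
orientation: [-3.113, -0.419, 0.002]
ft_force: [1.2, 0.2, 0.5]
width: 27.0
grasp_force: 30.0
```

Emit:
{"name": "servo_tool", "arguments": {"rows": [[0,0,0,0,0,0.008,22],[0,0,0,0,0,0.016,22],[0,0,0,0,0,0.016,22]]}}

```text
t: 19.35
ee_pos: [575.6, 53.1, 80.1]
orientation: [-3.113, -0.419, 0.0]
ft_force: [-0.7, 0.8, 2.7]
width: 26.9
grasp_force: 30.0
```

Emit:
{"name": "servo_tool", "arguments": {"rows": [[0,0,0,0,0,0.004,22],[0,0,0,0,0,0.008,22],[0,0,0,0,0,0.012,22],[0,0,0,0,0,0.012,22]]}}

```text
t: 19.85
ee_pos: [575.7, 53.1, 77.9]
orientation: [-3.113, -0.419, -0.0]
ft_force: [-2.1, -0.0, 6.3]
width: 27.0
grasp_force: 30.0
```

Emit:
{"name": "servo_tool", "arguments": {"rows": [[0,0,0,0,0,0.004,22],[0,0,0,0,0,0.008,22],[0,0,0,0,0,0.008,22]]}}

```text
t: 20.23
ee_pos: [575.7, 53.1, 76.3]
orientation: [-3.113, -0.419, -0.0]
ft_force: [-1.6, 0.2, 6.3]
width: 27.2
grasp_force: 30.0
```

Emit:
{"name": "servo_tool", "arguments": {"rows": [[0,0,0,0,0,0.003,22],[0,0,0,0,0,0.006,22],[0,0,0,0,0,0.006,22]]}}

```text
t: 20.6
ee_pos: [575.7, 53.1, 75.4]
orientation: [-3.113, -0.419, -0.0]
ft_force: [-2.9, -0.4, 8.6]
width: 27.3
grasp_force: 30.0
```

Emit:
{"name": "servo_tool", "arguments": {"rows": [[0,0,0,0,0,0.003,22],[0,0,0,0,0,0.005,22],[0,0,0,0,0,0.005,22]]}}

```text
t: 20.98
ee_pos: [575.9, 53.1, 75.3]
orientation: [-3.113, -0.419, -0.001]
ft_force: [-5.7, -0.7, 17.3]
width: 26.8
grasp_force: 30.0
```

The stack is home: force rose to 17 N with no travel. I'll unload, release, rise, and measure the slide from depth.

Emit:
{"name": "servo_tool", "arguments": {"rows": [[0,0,0,0,0,-0.004,22],[0,0,0,0,0,-0.005,34],[0,0,0,0,0,-0.005,44],[0,0,0,0,0,-0.005,44],[0,0,0,0,0,-0.15,44],[0,0,0,0,0,-0.35,44],[0,0,0,-0.1,0,-0.55,34],[0,0,0,-0.2,0,-0.55,34],[0,0,0,-0.2,0,-0.55,34]]}}

```text
t: 22.1
ee_pos: [536.1, 42.3, 183.9]
orientation: [3.114, 0.419, -0.0]
ft_force: [1.3, 0.5, -0.0]
width: 34.0
grasp_force: 0.0
```

```bash
python3 -c "
from h import *
tool((640.3,71,130),np.radians(105));snap('wrist','w9');v=V('w9')
C=v.cloud();a=np.radians(15.3);ax=np.array([575,53.1]);d=C[:,:,:2]-ax
X=d@[np.cos(a),np.sin(a)];Y=d@[-np.sin(a),np.cos(a)];Z=C[:,:,2]
r=np.hypot(X,Y)
for lo,hi in((0,4),(9,13)): k=(r>lo)&(r<hi);print('r',lo,hi,np.percentile(Z[k],[20,50,80]).round(1))
k=(Z>109)&(Z<125)&(X>45)&(X<95)&(abs(Y)<15);print('tab',k.sum(),[np.percentile(q[k],[2,50,98]).round(1) for q in(X,Y,Z)])
print('heights, rows X, cols Y -40..40')
for x in range(40,100,6):
  print(x,[int(np.nanmax(Z[(abs(X-x)<3)&(abs(Y-y)<2.5)],initial=-1)) for y in range(-40,41,5)])
cv2.imwrite('pics/w9c.png',cv2.resize(v.im[0:260,150:410,::-1],(600,600)))"
```

```text
ee [536.1  42.3 183.9] shift [ 0.5403 -0.0008  0.2694]
turn opt [-3.0000e-04 -0.0000e+00 -2.0906e+00] deg 179.7
turn opt [-0.      0.0002  0.0038] deg 0.3
q [ 0.06  0.35  1.85 -0.    0.94  1.36] F [ 1.3  0.5 -0. ] t 22.1 w 33.970568810810065
r 0 4 [104.8 105.3 106. ]
r 9 13 [ 85.1 277.2 279.6]
tab 421 [array([60. , 67.4, 75.3]), array([-4.5,  1. ,  7.3]), array([113.5, 116.3, 118. ])]
heights, rows X, cols Y -40..40
40 [16, 15, 15, 15, -1, 93, 94, 15, 346, 15, 94, 93, 93, 16, 15, 15, 15]
46 [15, 15, 15, 15, -1, 94, 93, 15, 15, 15, 93, 93, 92, 15, 16, 15, 15]
52 [15, 16, 15, 15, 14, 94, 93, 93, 93, 93, 93, 93, 92, 15, 15, 15, 15]
58 [15, 15, 15, 97, 98, 93, 93, 116, 117, 118, 93, 94, 97, 97, 15, 16, 15]
64 [16, 16, 15, 97, 98, 94, 94, 117, 118, 117, 94, 94, 97, 97, 15, 15, 14]
70 [15, 15, -1, 97, 98, 94, 94, 117, 118, 118, 93, 94, 97, 98, -1, 15, 16]
76 [16, 15, -1, 97, 98, 94, 94, 116, 117, 117, 93, 93, 98, 97, -1, 15, 15]
82 [15, 15, -1, 97, 99, 93, 94, 93, 93, 93, 93, 93, 98, 97, -1, 15, 14]
88 [15, 15, 14, 97, 97, 83, 79, 80, 79, 80, 80, 79, 97, 97, -1, 15, 15]
94 [15, 15, 15, 97, 98, 93, 81, 82, 82, 82, 82, 82, 97, 98, -1, 15, 15]
```

View pics/w9c.png

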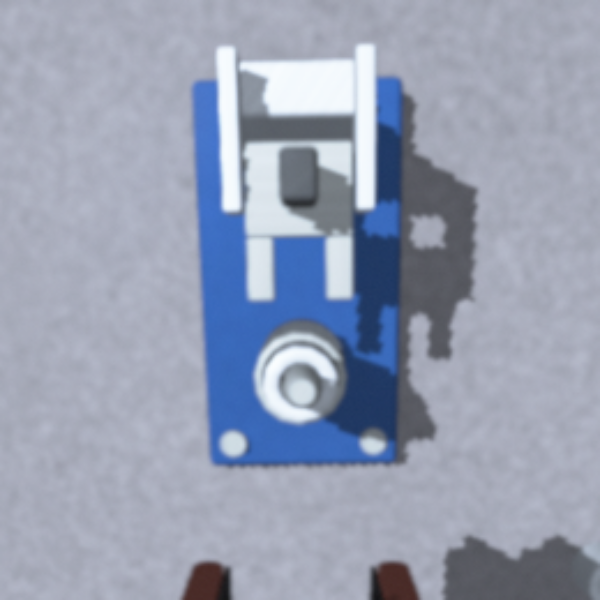

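The stack sits correctly with its top at about 85 mm, under the plate underside at about 87 mm. The tab is at crop (298,176): 67.5 mm along x, 1.2 mm along y, top 117 mm. The rails top out at 97.5 mm, so I'll pinch at TCP z about 103.

Emit:
{"name": "servo_tool", "arguments": {"rows": [[0,0,0,0.27,-0.004,0,34],[0,0,0,0.54,-0.007,0,34],[0,0,0,0.54,-0.007,0.1,34],[0,0,0,0.54,-0.007,0.25,34],[0,0,0,0.54,-0.007,0.35,34],[0,0,0,0.54,-0.007,0.4,34],[0,0,0,0.54,-0.007,0.4,34]]}}

```text
t: 23.02
ee_pos: [640.4, 72.3, 103.0]
orientation: [-3.113, -0.419, 0.002]
ft_force: [0.8, 0.3, 0.8]
width: 33.9
grasp_force: 0.0
```

Emit:
{"name": "servo_tool", "arguments": {"rows": [[0,0,0,0,0,0,24],[0,0,0,0,0,0,14],[0,0,0,0,0,0,8],[0,0,0,0,0,0,8],[0,0,0,0,0,0,8]]}}

```text
t: 23.65
ee_pos: [641.5, 71.9, 104.6]
orientation: [3.113, 0.42, 0.002]
ft_force: [0.1, -4.5, 5.7]
width: 11.6
grasp_force: 30.0
```

Emit:
{"name": "servo_tool", "arguments": {"rows": [[0,0,0,-0.02,0,0,8],[0,0,0,-0.045,0.001,0,8],[0,0,0,-0.07,0.001,0,8],[0,0,0,-0.1,0.002,0,8],[0,0,0,-0.1,0.002,0,8]]}}

```text
t: 24.28
ee_pos: [622.7, 66.4, 104.6]
orientation: [3.113, 0.419, 0.004]
ft_force: [1.7, -4.9, 5.3]
width: 11.6
grasp_force: 30.0
```

Emit:
{"name": "servo_tool", "arguments": {"rows": [[0,0,0,-0.02,0,0,8],[0,0,0,-0.045,0.001,0,8],[0,0,0,-0.07,0.001,0,8],[0,0,0,-0.1,0.002,0,8],[0,0,0,-0.1,0.002,0,8]]}}

```text
t: 24.9
ee_pos: [603.5, 60.8, 104.6]
orientation: [3.113, 0.42, 0.004]
ft_force: [2.0, -3.5, 6.4]
width: 11.4
grasp_force: 30.0
```

Emit:
{"name": "servo_tool", "arguments": {"rows": [[0,0,0,-0.005,0,0,8],[0,0,0,-0.01,0,0,8],[0,0,0,-0.015,0,0,8],[0,0,0,-0.015,0,0,8]]}}

```text
t: 25.4
ee_pos: [601.3, 60.2, 104.6]
orientation: [3.113, 0.42, 0.006]
ft_force: [3.0, -5.2, 4.4]
width: 11.5
grasp_force: 30.0
```

Emit:
{"name": "servo_tool", "arguments": {"rows": [[0,0,0,-0.005,0,0,8],[0,0,0,-0.007,0,0,8],[0,0,0,-0.007,0,0,8]]}}

```text
t: 25.78
ee_pos: [601.1, 60.1, 104.7]
orientation: [3.113, 0.42, 0.01]
ft_force: [8.0, -1.9, 1.7]
width: 12.0
grasp_force: 30.0
```

The plate is at its stop: 42 mm travelled and force rising. I'll release and retract.

Emit:
{"name": "servo_tool", "arguments": {"rows": [[0,0,0,0.004,0,0,8],[0,0,0,0.004,0,0,20],[0,0,0,0.004,0,0,30],[0,0,0,0.004,0,0,30],[0,0,0,0.004,0,-0.15,30],[0,0,0,0.004,0,-0.35,30],[0,0,0,-0.15,0,-0.5,30],[0,0,0,-0.35,0,-0.5,30],[0,0,0,-0.35,0,-0.5,30]]}}

```text
t: 26.9
ee_pos: [528.1, 41.1, 203.7]
orientation: [-3.113, -0.419, 0.003]
ft_force: [0.4, 0.2, 0.8]
width: 29.8
grasp_force: 0.0
```

```bash
python3 -c "
from h import *
o=ctrl.get_obs();snap('wrist','w10');v=V('w10')
C=v.cloud();a=np.radians(15.3);d=C[:,:,:2]-np.array([575,53.1])
X=d@[np.cos(a),np.sin(a)];Y=d@[-np.sin(a),np.cos(a)];Z=C[:,:,2]
k=(Z>110)&(Z<122)&(X>10)&(X<95)&(abs(Y)<15);print('tab',k.sum(),[np.percentile(q[k],[2,50,98]).round(1) for q in(X,Y)])
for x in range(-18,40,6):
  print(x,[int(np.nanmedian(Z[(abs(X-x)<3)&(abs(Y-y)<2.5)])) for y in range(-20,21,5)])
print(o['ft_force'],o['t'])"
```

```text
tab 300 [array([18.3, 26. , 32.7]), array([-5. ,  0.5,  6. ])]
-18 [307, 302, 299, 299, 298, 298, 299, 299, 306]
-12 [298, 298, 91, 85, 85, 85, 91, 92, 299]
  return np.nanmean(a, axis, out=out, keepdims=keepdims)
Traceback (most recent call last):
ValueError: cannot convert float NaN to integer
```

The tab is now 26 mm from the axis, which is fully across, and the plate at about 92 mm sits above the spacer at about 85 mm. Handing in.

```bash
python3 -c "
from workcell import ctrl
print(ctrl.close_job())"
```

```text
the job is handed in; nothing more can be done
None
```

The job is handed in, with no verdict returned: bearing and short spacer are on the shaft and pressed home at about 17 N, the retaining plate is fully across at its stop (42 mm travelled), and the gripper is clear; I didn't re-measure the other items on the bench at the end.

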